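# Open the empty soap dispenser's filler and hold its sprung plunger up

### The job

The dish-soap dispenser on the counter is empty and I am about to refill it: lift the clear dome lid off its filler and set it down, without dropping it, on the black lid rest, centred and lying flat on the two sloped rails, and let go of it. Then pull the red sprung filler plunger straight up as far as it goes and keep holding it there; your program finishes while still gripping the plunger at the top. Leave the thermometer and the stacked bowls where they are.

Things in the scene. Friction and masses are not known exactly. Their poses are not given: they have to be found in the camera images.
- plunger (a joint): how far the filler plunger is pulled up, m: 0 = pushed down by its spring with the nose plugging the seat hole inside the tank, 0.022 = fully up against its stop. The spring pulls it down with about 5 N at 0, rising to about 10.5 N at the top; let go, it snaps shut
- plunger_knob (a point): centre of the grip part of the red plunger knob on the dispenser's deck: an upright cylinder 22 mm in diameter, 22 mm high, with a flange 27 mm wide and 4 mm thick on top, steel stem below. At rest this point is 25 mm above the deck (bush and plate under it rise to 8 mm). It slides along z, straight up. At the start it stands under the clear dome lid
- lid_grip (a point): centre (half-way up) of the black upright grip, a cylinder 20 mm in diameter and 26 mm high, on top of the clear dome lid; z = the lid's axis (up). The lid is loose, 90 to 165 g, hollow: 100 mm wide at its rim, 80 mm at its top, 50 mm high without the grip, 45 mm deep inside. It stands rim down on the dispenser's deck over the plunger knob, which reaches 40 mm up inside
- lid_rim (a point): centre of the lid's rim plane (its underside), 63 mm below lid_grip along the lid's axis; same axes
- rest_seat (a point): the lid's place on the black lid rest (fixed, grey base 130 x 100 mm): midway between its two rails, on the plane of their tops, 75 mm above the counter. z = normal of that slope, 0.38 rad off vertical; x = up the slope, y = across. Rails 14 mm wide, 60 mm apart, reach 57 mm down and 67 mm up the slope; a lip 14 mm high stops the lid at the low end, its face 52 mm down the slope
- thermometer: steel dial meat thermometer lying flat on the counter, dial 44 mm in diameter and 12 mm thick, 149 mm long; origin on its underside near the middle, x along the probe; leave alone
- bowl_big: lower of two stacked glass bowls, 150 mm in diameter, 60 mm high; origin at the centre of its underside; leave alone
- bowl_small: upper green glass bowl standing in the big one, 110 mm in diameter, 55 mm high; origin at the centre of its underside; leave alone
- dispenser: white soap dispenser, fixed: tank 120 x 200 mm (x, y), deck 100 mm above the counter; foot plate 130 x 210 mm; origin at the centre of its underside. The plunger stands at y = -40 mm; the push pump at y = +65 mm (head 36 mm wide, top 46 mm above the deck, spout reaching 82 mm towards -x)
Things that resemble listed ones, but are neither listed nor needed, are in the scene too. What is shaped like the part that bears lid_grip but yellow is not meant.

How it is judged:
By the outcome, as a careful person would: the job done as asked, in the order asked, and still so for the second after the job is handed in, while the arm keeps its last pose, push and grip.
It also fails if it takes over 51 s, if anything falls off the work surface, if the arm or the gripper's body presses on something with over 40 N, if the wrist force passes 120 N, or if a joint passes its speed limit or range.

### The arm

A 6-joint arm with a two-finger parallel gripper is mounted at the origin on the work surface. World frame = base frame: x ahead of the robot, y to its left, z up, the work surface at z = 0. Lengths are in m, angles in rad, forces in N, time in s.
With the tool pointing down it reaches from about 0.3 to 0.875 m from the base axis. Payload 6.4 kg.
Tool frame: the origin (TCP) lies between the finger pads; the fingertips stand 22 mm ahead of it and the grasp point (between the pads) lies 3 mm ahead of it; z points along the fingers, y is the line along which they close (so a half turn about z gives the same grasp; the last joint's range is limited). The gripper opens to 85 mm and grips with 20 to 120 N. Pads are 22 mm wide; open, the fingers measure 114 mm over their backs; the gripper's body (76 mm by 85 mm) begins 54 mm behind the grasp point. The pads swing forward as they close: fully open they stand 13 mm farther back than shut.
Start: joints at [1.103, 0.181, 1.607, -0, 1.354, -0.206], TCP at [0.149, 0.555, 0.226] pointing down, gripper open.
Joint ranges: [-2.99, 2.99], [-0.89, 2.07], [0.3, 2.58], [-1.14, 4.28], [0, 2.63], [-3.12, 3.12]. Speed limits (rad/s): [2.57, 2.57, 3.01, 3.14, 3.14, 3.14].

### API

Orientations are given as a unit quaternion [w, x, y, z].
In Python, from bench import ctrl, imaging, workorder gives the robot as it stands.
- The arm moves only by the shell command python3 -m pendant 'ROWS' [OPENING]. ROWS is JSON, a list of rows, each a list of 4 numbers: the shift along the tool's x, y, z in cm, then the turn about the tool's z in degrees. In form: [[dx, dy, dz, roll], ...]. A call has 1 to 12 rows; each row is the pose to reach, as a shift and turn from the pose commanded when the call began, along the tool's axes at that moment; what a row does not reach only later rows make up. A row lasts 1/12 s, in which the tool goes at most 41.7 mm and 7.16 degrees, less where a joint would pass 70% of its speed; a pose out of reach is approached as far as the arm can. A call with a gripper value outside its range is refused whole. OPENING is the opening, from 0 (shut) to 1 (fully open), set as the call begins (- or left out, the last holds). The fingers move at their own pace and stop on an object; the grip force is fixed at half the most. Time passes only in rows, so rows that repeat a pose let the fingers close. It gives the time, the measured TCP pose, the force, the opening and the grip force at its end, in the units of the state.
- ctrl.get_obs(): the state, without advancing time (a new reading comes with each control period).
- imaging.camera(name): name is "side" or "top" or "wrist"; returns the picture (384x512x3 uint8, red, green, blue); there is no depth.
- imaging.camera_info(name): a dict with "K" (3x3 intrinsics, pixels), "T" (4x4, takes a point from camera to world coordinates); the wrist camera has in their place "tool_from_camera" (4x4, takes a point from camera to tool coordinates, whose origin is the TCP and whose axes are the flange's). Camera axes: x right, y up, looking along -z (the intrinsics and any distortion apply to the point x, -y, -z); pixel columns grow to the right and rows downward; lengths in m; the calibration is good to about 2 mm. A picture is of the moment at which its call begins: read the wrist's pose just before it. camera_info takes no time and is no camera call.
- workorder.hand_in(): hands the job in; it is judged then, once.
The state is a dict: "time_s": time; "q": joint angles; "dq": joint speeds; "joint_efforts": joint torques, N m; "eef_pos": TCP position; "eef_rot": TCP orientation; "wrist_force": force on the tool from outside, world axes, zero at the start; "torque": the same for the moment, N m; "opening": opening from 0.0 (shut) to 1.0 (fully open); "grasp_force": force on a finger pad.
Only numpy, scipy, OpenCV 4.12 (cv2) and the standard library are available. Lean on these libraries where they do the work, as an engineer would, in place of code of your own. Each camera call takes 0.05 s, during which the arm holds its last target. There are 200 camera calls.

## Working session

There is one attempt and no reset: what is moved stays moved. The work goes in short steps, Python scripts to look and compute and a shell command to move; the robot and the scene stay as the last step left them, time stands still between calls to the robot, and variables do not carry over. Pictures are saved under pics/ and viewed, at most 10 in all, crops included, and the job is handed in when it is done.

```bash
ls; mkdir -p pics; python3 - <<'E'
from bench import ctrl, imaging
import cv2,numpy as np
np.set_printoptions(precision=4,suppress=True)
ims=[]
for n in("side","top","wrist"):
    im=imaging.camera(n); cv2.imwrite(f"pics/{n}0.png",im[:,:,::-1]); ims.append(im[:,:,::-1])
    print(n,imaging.camera_info(n))
o=ctrl.get_obs(); print(o)
E
```

```text
pics
side {'K': array([[408.2927,   0.    , 258.1377],
       [  0.    , 408.2927, 191.3119],
       [  0.    ,   0.    ,   1.    ]]), 'T': array([[ 0.9729,  0.1826, -0.1421,  0.4832],
       [-0.2313,  0.7605, -0.6067, -0.7817],
       [-0.0027,  0.6231,  0.7821,  0.9912],
       [ 0.    ,  0.    ,  0.    ,  1.    ]])}
top {'K': array([[479.0417,   0.    , 253.1467],
       [  0.    , 479.0417, 190.1895],
       [  0.    ,   0.    ,   1.    ]]), 'T': array([[ 0.0201,  0.9903, -0.1372,  0.4605],
       [-0.9998,  0.0202, -0.0012, -0.1006],
       [ 0.0016,  0.1372,  0.9905,  1.3741],
       [ 0.    ,  0.    ,  0.    ,  1.    ]])}
wrist {'K': array([[273.2962,   0.    , 259.981 ],
       [  0.    , 273.2962, 193.1185],
       [  0.    ,   0.    ,   1.    ]]), 'tool_from_camera': array([[-0.0006,  0.9615,  0.2749,  0.0703],
       [ 1.    ,  0.0007, -0.0003, -0.0007],
       [-0.0005,  0.2749, -0.9615, -0.1474],
       [ 0.    ,  0.    ,  0.    ,  1.    ]])}
{'time_s': 0.15, 'q': array([ 1.1027,  0.1814,  1.6077, -0.    ,  1.3538, -0.2063]), 'dq': array([-0.0005, -0.0032, -0.0021, -0.0003, -0.0006, -0.0001]), 'joint_efforts': array([  0.0004, -44.5267, -35.1691,  -0.0003,   0.0059,  -0.    ]), 'eef_pos': array([0.1486, 0.555 , 0.2258]), 'eef_rot': array([-0.0002,  0.1305,  0.9914, -0.0006]), 'wrist_force': array([ 0.1733, -0.2501, -0.7154]), 'torque': array([-0.0207,  0.0091,  0.0186]), 'grasp_force': 0.0, 'opening': 1.0014465673700579}
```

View pics/top0.png

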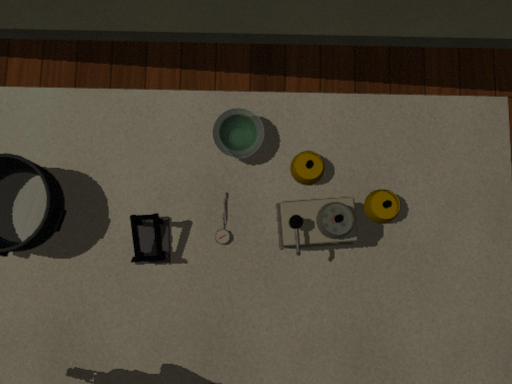

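View pics/side0.png

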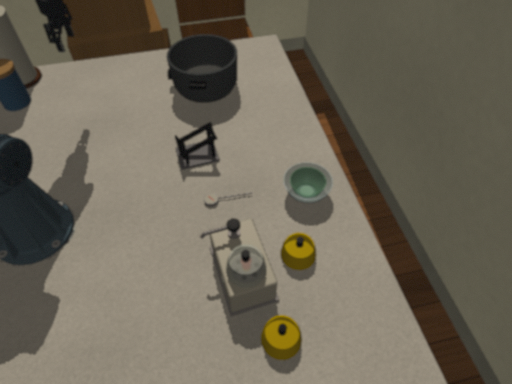

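The top view shows the candidates for lid_grip:
- black grip on the clear dome, on the white dispenser: top (338,218), side (245,256)
- pump head: top (296,222), black, with a spout
- two yellow domes: top (310,164) and (387,204)

The clear dome at (338,218) fits the description. The lid rest is at top (149,238). Next is one close crop to check this.

```bash
cat > h.py <<'E'
import numpy as np,cv2
from bench import ctrl,imaging
from scipy.spatial.transform import Rotation as R
np.set_printoptions(precision=4,suppress=True)
def tool(o=None):
    o=o or ctrl.get_obs(); T=np.eye(4); q=o['eef_rot']
    T[:3,:3]=R.from_quat([q[1],q[2],q[3],q[0]]).as_matrix(); T[:3,3]=o['eef_pos']; return T
def shot(n):
    T=tool(); i=imaging.camera_info(n); im=imaging.camera(n)[:,:,::-1].copy()
    return im,np.array(i['K']),(T@i['tool_from_camera'] if n=='wrist' else np.array(i['T']))
def ray(K,T,p):
    d=T[:3,:3]@np.array([(p[0]-K[0,2])/K[0,0],-(p[1]-K[1,2])/K[1,1],-1]); return T[:3,3],d/np.linalg.norm(d)
def onz(K,T,p,z):
    c,d=ray(K,T,p); return c+d*(z-c[2])/d[2]
def proj(K,T,X):
    c=np.linalg.inv(T)@np.r_[X,1]; return np.array([K[0,2]+K[0,0]*c[0]/-c[2],K[1,2]-K[1,1]*c[1]/-c[2]])
def tri(rs):
    A=sum(np.eye(3)-np.outer(d,d) for c,d in rs); b=sum((np.eye(3)-np.outer(d,d))@c for c,d in rs)
    X=np.linalg.solve(A,b); return X,[np.linalg.norm(np.cross(X-c,d)) for c,d in rs]
def blobs(m,amin=8):
    n,l,s,c=cv2.connectedComponentsWithStats(m.astype(np.uint8)); return [(s[i],c[i]) for i in range(1,n) if s[i,4]>=amin]
E
python3 - <<'E'
from h import *
import json
t=cv2.imread('pics/top0.png');s=cv2.imread('pics/side0.png')
def crop(im,x,y,w,h,W,H): return cv2.resize(im[y:y+h,x:x+w],(W,H),interpolation=cv2.INTER_CUBIC)
a=crop(t,270,180,100,75,400,300);b=crop(t,120,200,100,75,400,300)
c=crop(s,195,210,100,75,400,300);d=crop(s,160,110,100,75,400,300)
out=np.vstack([np.hstack([a,b]),np.hstack([c,d])])
cv2.imwrite('pics/crops.png',np.clip(out*1.5,0,255).astype(np.uint8))
I={n:imaging.camera_info(n) for n in('top','side')}
for n,im,roi in(('top',t,(270,180,100,75)),('side',s,(195,210,100,75))):
    x,y,w,h=roi; m=im[y:y+h,x:x+w].max(2)<30
    for st,c in blobs(m): print(n,st,c+[x,y])
E
```

```text
top [ 19  35  14  14 143] [295.7483 221.3916]
top [65 35  8  7 50] [338.62 218.1 ]
side [36 19  5  3 11] [233.2727 229.7273]
side [48 47  5  4 15] [245.1333 258.0667]
```

View pics/crops.png

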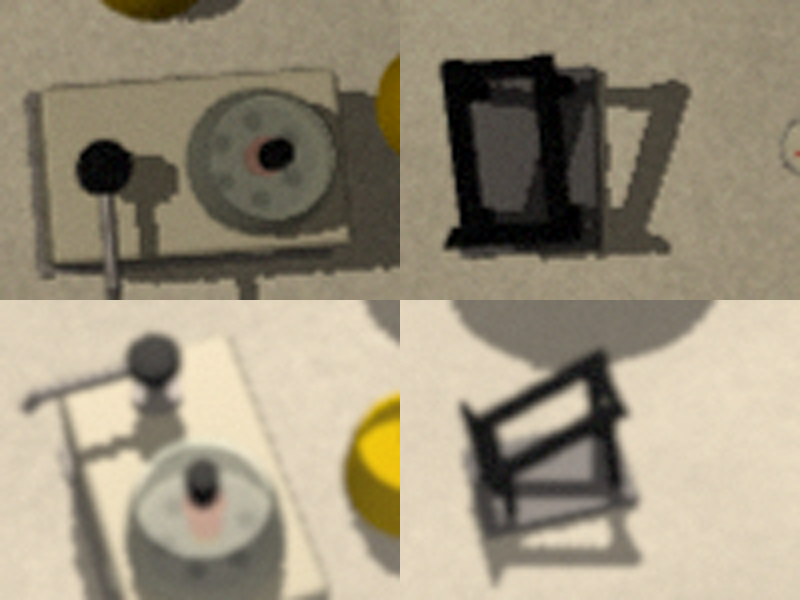

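The close crop confirms it: the clear dome at top (338,218) has a black grip and the red plunger showing through it. The pump head with its spout is at (296,221). The rest, at about (148,236), has rails running up the image (world +x), with the high end at the top.

```bash
python3 - <<'E'
from h import *
I={n:(np.array(imaging.camera_info(n)['K']),np.array(imaging.camera_info(n)['T'])) for n in('top','side')}
def c(n,x,y):  # crop->ray
    ox,oy=x%400,y%300
    return {(0,0):('top',270,180),(1,0):('top',120,200),(0,1):('side',195,210),(1,1):('side',160,110)}[(x//400,y//300)],ox,oy
def r(x,y):
    (n,a,b),ox,oy=c(0,x,y); return ray(*I[n],(a+ox/4-.375,b+oy/4-.375))
print('grip',tri([r(276,155),r(203,483)]), onz(*I['top'],(338.6,218.1),.165))
print('highL',tri([r(445,62),r(603,350)]))
print('highR',tri([r(553,57),r(627,412)]))
print('seat', onz(*I['top'],(148,236),.075))
T=tool(); print(T)
for nm,p in (('rest',[.36,.19,.3]),('lid',[.41,-.27,.3])): print(nm,(np.linalg.inv(T)@np.r_[p,1])*100)
E
```

```text
grip (array([ 0.5609, -0.3168,  0.1642]), [np.float64(0.0003940916640376442), np.float64(0.0003940916640373483)]) [ 0.5611 -0.3166  0.165 ]
highL (array([0.5624, 0.2258, 0.0978]), [np.float64(0.0009767308463538387), np.float64(0.0009767308463537237)])
highR (array([0.5686, 0.1548, 0.0937]), [np.float64(1.6692010810528324e-05), np.float64(1.669201081072864e-05)])
seat [0.5097 0.1823 0.075 ]
[[-0.9659  0.2588 -0.0006  0.1486]
 [ 0.2588  0.9659 -0.0012  0.555 ]
 [ 0.0003 -0.0013 -1.      0.2258]
 [ 0.      0.      0.      1.    ]]
rest [-29.8635 -29.7988  -7.3896 100.    ]
lid [-46.5975 -72.9378  -7.3366 100.    ]
```

```bash
python3 -m pendant '[[-41.5,-27.2,-9.4,-20],[-41.5,-27.2,-9.4,-20],[-41.5,-27.2,-9.4,-20],[-41.5,-27.2,-9.4,-20],[-41.5,-27.2,-9.4,-20],[-41.5,-27.2,-9.4,-20],[-41.5,-27.2,-9.4,-20],[-41.5,-27.2,-9.4,-20],[-41.5,-27.2,-9.4,-20],[-41.5,-27.2,-9.4,-20],[-41.5,-27.2,-9.4,-20],[-41.5,-27.2,-9.4,-20]]'
python3 - <<'E'
from h import *
print(tool()); im,K,T=shot('wrist'); print(tool()[:3,3]); np.savez('rest.npz',im=im,K=K,T=T)
x=im[:, :]; cv2.imwrite('pics/rest.png',cv2.resize(np.clip(x*1.6,0,255).astype(np.uint8),(768,576)))
E
```

```text
time_s: 1.15
eef_pos: [0.4716, 0.193, 0.3184]
eef_rot: [0.0, -0.044, 0.999, 0.0]
wrist_force: [-0.4, 0.5, -1.2]
opening: 1.001
grasp_force: 0.0
[[-0.9962 -0.087   0.0001  0.4716]
 [-0.087   0.9962  0.0001  0.193 ]
 [-0.0001  0.0001 -1.      0.3184]
 [ 0.      0.      0.      1.    ]]
[0.4767 0.1877 0.3198]
```

View pics/rest.png

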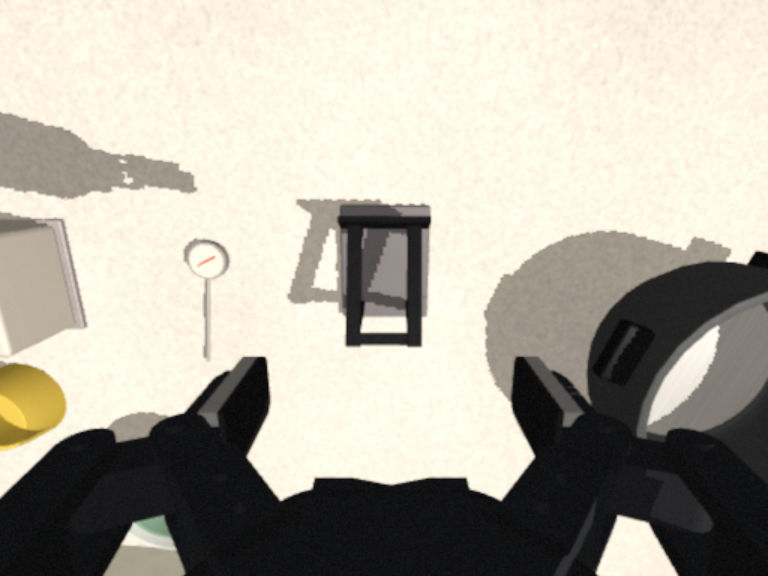

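The wrist view shows the rest's rails nearly upright in the picture: low lip at row 215, high end at row 345, columns 345–425. The arm was still settling, so I'll retake the shot and measure it.

```bash
python3 - <<'E'
from h import *
im,K,T=shot('wrist'); print(tool())
g=im.max(2)
m=(g<26).astype(np.uint8)
# component near rails, rows 120-260
for st,c in blobs(m,200): print(st,c)
for r in range(130,245,6):
    xs=np.where(m[r,200:310])[0]+200
    if len(xs): 
        seg=np.split(xs,np.where(np.diff(xs)>2)[0]+1); print(r,[(s[0],s[-1]) for s in seg])
for c in (233,241,276,282):
    ys=np.where(m[120:260,c])[0]+120; seg=np.split(ys,np.where(np.diff(ys)>2)[0]+1); print('col',c,[(s[0],s[-1]) for s in seg])
np.savez('rest.npz',im=im,K=K,T=T)
E
```

```text
[[-0.9967 -0.0806  0.0028  0.4744]
 [-0.0806  0.9967 -0.0015  0.1905]
 [-0.0026 -0.0017 -1.      0.319 ]
 [ 0.      0.      0.      1.    ]]
[ 231  140   60   86 1914] [259.7769 179.5956]
[    0   163   512   221 46756] [281.9929 318.4325]
142 [(np.int64(231), np.int64(290))]
148 [(np.int64(236), np.int64(245)), (np.int64(275), np.int64(284))]
154 [(np.int64(237), np.int64(244)), (np.int64(277), np.int64(284))]
160 [(np.int64(237), np.int64(244)), (np.int64(277), np.int64(284))]
166 [(np.int64(237), np.int64(244)), (np.int64(277), np.int64(284))]
172 [(np.int64(237), np.int64(244)), (np.int64(277), np.int64(284))]
178 [(np.int64(237), np.int64(244)), (np.int64(277), np.int64(284))]
184 [(np.int64(237), np.int64(244)), (np.int64(277), np.int64(284))]
190 [(np.int64(236), np.int64(244)), (np.int64(277), np.int64(284))]
196 [(np.int64(236), np.int64(244)), (np.int64(276), np.int64(284))]
202 [(np.int64(236), np.int64(246)), (np.int64(275), np.int64(284))]
208 [(np.int64(236), np.int64(244)), (np.int64(276), np.int64(284))]
214 [(np.int64(236), np.int64(244)), (np.int64(277), np.int64(284))]
220 [(np.int64(236), np.int64(256)), (np.int64(259), np.int64(269)), (np.int64(272), np.int64(284))]
col 233 [(np.int64(140), np.int64(147))]
col 241 [(np.int64(140), np.int64(225))]
col 276 [(np.int64(141), np.int64(153)), (np.int64(196), np.int64(210)), (np.int64(218), np.int64(224))]
col 282 [(np.int64(141), np.int64(225))]
```

```bash
python3 - <<'E'
from h import *
d=np.load('rest.npz');K,T=d['K'],d['T']
H=onz(K,T,(260.4,225.3),.0999); L=onz(K,T,(260.4,147.8),.0557)
print(H,L,H-L,'expect',.067+.052,'*cos',.119*np.cos(.38))
u=(H-L)[:2]; print(np.degrees(np.arctan2(u[1],u[0])))
print(onz(K,T,(236,225.3),.0999)-onz(K,T,(284.9,225.3),.0999))
a=onz(K,T,(260.6,154),.0577);b=onz(K,T,(260.2,220),.0985);u=(b-a)[:2];print('yaw',np.degrees(np.arctan2(u[1],u[0])))
e=np.array([np.cos(np.radians(5)),np.sin(np.radians(5))])
for P,s in((H,.0622),(L,-.0483)): print('seat',P[:2]-s*e)
# top cam check
c=imaging.camera_info('top')
seat=np.r_[(H[:2]-.0622*e+L[:2]+.0483*e)/2,.075]
print(seat,proj(np.array(c['K']),np.array(c['T']),seat))
Tn=tool(); print('q',ctrl.get_obs()['q'])
for p in ([.561,-.3167,.28],): print((np.linalg.inv(Tn)@np.r_[p,1])*100)
E
```

```text
[0.5606 0.1939 0.0999] [0.4548 0.1851 0.0557] [0.1059 0.0088 0.0442] expect 0.119 *cos 0.11051109163360472
4.740333986476733
[ 0.0059 -0.0706  0.    ]
yaw 4.368394323802994
seat [0.4987 0.1885]
seat [0.5029 0.1893]
[0.5008 0.1889 0.075 ] [145.3946 239.2731]
q [ 0.1505 -0.0303  1.6464 -0.0019  1.523  -1.5009]
[ -4.5304 -51.2428   3.9966 100.    ]
```

The arm had not settled, which biases the measurement by a few mm. I'll settle it and re-measure with half-level edges.

```bash
python3 -m pendant '[[0,0,0,0],[0,0,0,0],[0,0,0,0],[0,0,0,0]]'
python3 - <<'E'
from h import *
im,K,T=shot('wrist'); print(T[:3,3],tool())
g=im.max(2).astype(float)
def edges(v,o):  # half-level crossings
    lo,hi=v.min(),np.percentile(v,85); t=(lo+hi)/2; i=np.where((v[:-1]<t)!=(v[1:]<t))[0]
    return [round(float(o+k+(t-v[k])/(v[k+1]-v[k])),1) for k in i]
for r in range(132,240,8): print(r,edges(g[r,215:305],215))
for c in (240,242,279,281): print('c',c,edges(g[120:245,c],120))
for z in(0,.0999): print(onz(K,T,(260,225),z))
E
```

```text
time_s: 1.58
eef_pos: [0.4697, 0.196, 0.3177]
eef_rot: [-0.0, -0.045, 0.999, 0.0]
wrist_force: [0.9, -0.4, -0.4]
opening: 1.0
grasp_force: 0.0
[0.3996 0.1892 0.4652] [[-0.996  -0.0893 -0.0004  0.4698]
 [-0.0893  0.996   0.      0.196 ]
 [ 0.0004  0.0001 -1.      0.3178]
 [ 0.      0.      0.      1.    ]]
132 [225.8, 230.5, 272.5, 273.2, 275.8, 277.2, 279.2, 280.5, 284.2, 287.2, 289.5, 292.8, 299.8, 303.5]
140 [284.1]
148 [221.7, 284.5]
156 [224.0, 240.8, 241.3, 279.5]
164 [224.1, 227.0, 227.0, 255.8, 267.3, 279.7]
172 [224.5, 252.0, 267.3, 279.8]
180 [224.4, 250.0, 267.2, 279.8]
188 [224.6, 246.0, 248.0, 250.0, 267.0, 279.9]
196 [225.1, 254.5, 255.5, 256.5, 260.5, 264.5, 267.1, 279.9]
204 [225.7, 241.8, 247.5, 279.5]
212 [228.0, 239.6, 268.2, 278.6]
220 [228.1, 237.7, 269.1, 278.3]
228 [227.7, 278.2]
236 [216.2, 221.5, 222.5, 223.5, 224.5, 231.5, 232.2, 244.8, 247.2, 251.8, 274.5, 275.2, 296.5]
c 240 [136.6, 211.2, 223.0, 230.5]
c 242 [136.8, 202.8, 223.0, 230.5]
c 279 [137.0, 138.9, 144.2, 211.1]
c 281 [137.7, 138.9, 144.1, 154.2]
[0.5923 0.2067 0.    ]
[0.5509 0.2029 0.0999]
```

```bash
python3 - <<'E'
from h import *
im,K,T=shot('wrist'); g=im.max(2)
m=g<26
for r in (150,165,180,215,222,227):
    xs=np.where(m[r,200:310])[0]+200; print(r,xs.min(),xs.max())
H=onz(K,T,(253.0,230.3),.0999); L=onz(K,T,(253.3,144.4),.0557)
print(H,L,np.linalg.norm((H-L)[:2]))
e=np.array([np.cos(np.radians(5)),np.sin(np.radians(5))])
for P,s in((H,.0622),(L,-.0483)): print('seat',P[:2]-s*e)
print(onz(K,T,(227.7,228),.0999)-onz(K,T,(278.3,228),.0999))
S=onz(K,T,(253,144.4),.0557)
# top-camera rail mask
c=imaging.camera_info('top')
for x in(.500,.504,.508): print(proj(np.array(c['K']),np.array(c['T']),[x+.062,.19+.0055,.0999]),proj(np.array(c['K']),np.array(c['T']),[x-.0483,.19-.004,.0557]))
t=cv2.imread('pics/top0.png').max(2); 
for cc in (134,136,157,159): print(cc,t[210:270,cc])
E
```

```text
150 224 283
165 230 277
180 230 277
215 229 277
222 229 277
227 229 276
[0.5603 0.1935 0.0999] [0.4422 0.1832 0.0557] 0.11846878588568048
seat [0.4983 0.1881]
seat [0.4904 0.1874]
[ 0.0065 -0.0727  0.    ]
[142.0322 215.8125] [147.1158 257.643 ]
[142.1102 214.3154] [147.1899 256.1611]
[142.1881 212.8195] [147.264  254.6805]
134 [110 102 105 108  85   5   4   4   5   5   8   4   3   6   6   5  10   3
   1   5   1   3   1   2   3   3   4   8   4   6   8   6   7   0   5   5
   6   7  25  37  38  42  63  77  77  79  61   6   3   7   8  22  61  93
  97 104 104 103 102 104]
136 [108 107 105 104  94  46   2   3   4   4   1   7   2   2   3   7   9  12
   5   8   5   7   2   5   1   4  10   0   4   5   5   7   3   9   1   7
   7   4   8   3   4   2   5   0   3   2   6   7   6   0   3  11  35  50
  70 106 109 105 100 106]
157 [104 106  99  62   4   8   7   0   5   3   0   0   2   3   7   5   3   1
   0   4   0   4   3   3   6   4   7   5   7   8  11   7   8   5   3   4
   3   2   5   4  10   4   3   3  10   9   1   5   4   1   6  19  25  35
  70 105 108 109 109 105]
159 [107 105 101 105 106  98  73  39  22   1   2   3   1   5   4  14   4   7
   3   4   1   5   5   2   0   6   6   2   0   9   7   1   6   4   9   2
   3   6   6   7   2   4   8   8   4   5   5   1   4   0   7  20  21  39
  75 108 104 107 108 107]
```

Settled estimate for rest_seat: about (0.504, 0.188, 0.075), yaw 5°, which the top view agrees with. Next I move over to the lid.

```bash
python3 -m pendant '[[0.6,-51.4,4.8,0],[0.6,-51.4,4.8,0],[0.6,-51.4,4.8,0],[0.6,-51.4,4.8,0],[0.6,-51.4,4.8,0],[0.6,-51.4,4.8,0],[0.6,-51.4,4.8,0],[0.6,-51.4,4.8,0],[0.6,-51.4,4.8,0],[0.6,-51.4,4.8,0],[0.6,-51.4,4.8,0],[0.6,-51.4,4.8,0]]' >/dev/null; python3 -m pendant '[[0,0,0,0],[0,0,0,0],[0,0,0,0],[0,0,0,0]]'
python3 - <<'E'
from h import *
print(tool()); im,K,T=shot('wrist'); print(tool()[:3,3]); np.savez('lid.npz',im=im,K=K,T=T)
cv2.imwrite('pics/lid.png',cv2.resize(np.clip(im*1.5,0,255).astype(np.uint8),(768,576)))
print(proj(K,T,[.561,-.3167,.164]))
m=im.max(2)<40
for st,c in blobs(m,40): print(st,c)
E
```

```text
time_s: 3.02
eef_pos: [0.5087, -0.3001, 0.2718]
eef_rot: [0.0, -0.044, 0.999, 0.0]
wrist_force: [-0.1, 0.7, 0.2]
opening: 0.997
grasp_force: 0.0
[[-0.996  -0.0889  0.0002  0.5087]
 [-0.0889  0.996   0.0002 -0.3001]
 [-0.0002  0.0002 -1.      0.2718]
 [ 0.      0.      0.      1.    ]]
[ 0.5087 -0.3     0.272 ]
[239.5798 238.5311]
[    0   213   512   171 41803] [258.462  332.3435]
[127 222  20  19 248] [136.4315 231.254 ]
[232 225  19  27 420] [241.1024 238.0786]
[274 297  12  21 214] [279.3178 307.0607]
```

View pics/lid.png

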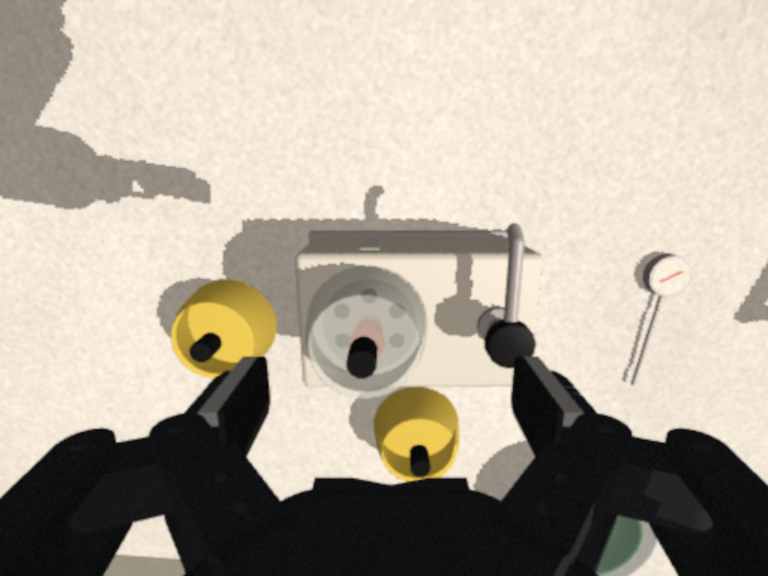

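The close view shows the clear lid with its black grip centred at pixel (241,238). The estimate projects to (240,238), so it is good to 1–2 mm. Now I go over it, descend and grip.

```bash
python3 -m pendant '[[-5.1,-2,0,0],[-5.1,-2,0,0],[-5.1,-2,3,0],[-5.1,-2,6,0],[-5.1,-2,8,0],[-5.1,-2,9.4,0],[-5.1,-2,9.4,0],[-5.1,-2,9.4,0],[-5.1,-2,9.4,0],[-5.1,-2,9.4,0]]'
python3 -m pendant '[[0,0,0,0],[0,0,0,0],[0,0,0,0],[0,0,0,0],[0,0,0,0],[0,0,0,0],[0,0,0,0],[0,0,0,0]]' 0
```

```text
time_s: 3.9
eef_pos: [0.5619, -0.3173, 0.1798]
eef_rot: [0.001, -0.044, 0.999, -0.001]
wrist_force: [-0.2, -0.1, 0.2]
opening: 0.999
grasp_force: 0.0
time_s: 4.57
eef_pos: [0.5608, -0.317, 0.1775]
eef_rot: [-0.0, -0.044, 0.999, 0.0]
wrist_force: [-0.1, -0.3, -0.3]
opening: -0.001
grasp_force: 0.0
```

The fingers shut fully, so nothing is in the grip. I'll look.

```bash
python3 - <<'E'
from h import *
im,K,T=shot('wrist'); s,Ks,Ts=shot('side')
a=cv2.resize(np.clip(im*1.5,0,255).astype(np.uint8),(512,384))[100:,90:430]
b=cv2.resize(np.clip(s[190:330,180:340]*1.3,0,255).astype(np.uint8),(325,284))
cv2.imwrite('pics/miss.png',np.hstack([a,b]))
print(a.shape)
E
```

```text
(284, 340, 3)
```

View pics/miss.png

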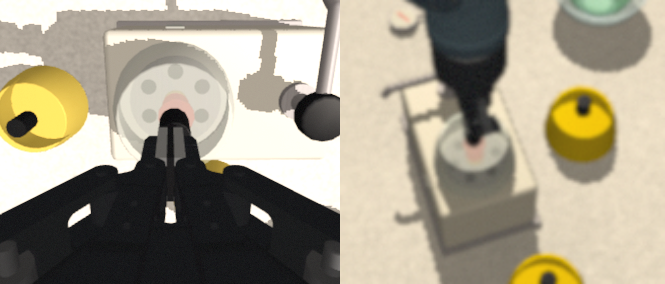

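```bash
python3 - <<'E'
from h import *
im,K,T=shot('wrist'); o=ctrl.get_obs(); print(tool(o)[:3,3],o['opening'])
print('lidtop',onz(K,T,(265,201),.150))
print('tip',proj(K,T,tool(o)[:3,3]-[0,0,.022]),'grip',proj(K,T,[.561,-.316,.176]),proj(K,T,[.561,-.316,.15]))
g=cv2.resize(np.clip(im[170:290,190:340]*2.5,0,255).astype(np.uint8),(750,600)); cv2.imwrite('pics/miss2.png',g)
E
```

```text
[ 0.5608 -0.317   0.1775] -0.0015649932674273728
lidtop [ 0.5457 -0.3154  0.15  ]
tip [260.6438 224.9278] grip [262.4331 238.6096] [262.0848 222.1388]
```

View pics/miss2.png

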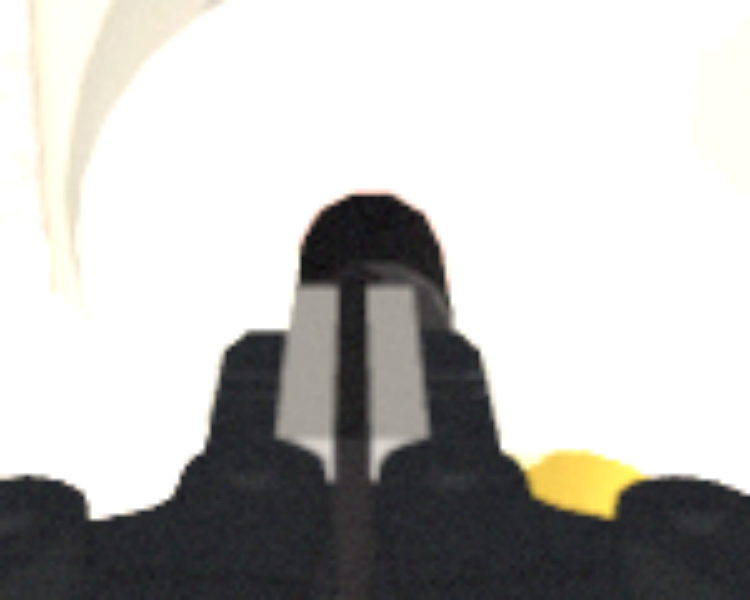

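The grip is where I estimated it, but the shut pads cover its top. So the fingertips are above the grip, higher than the nominal 22 mm ahead of the TCP. I'll probe down gently with shut fingers to find where they touch.

```bash
python3 -m pendant '[[0,0,0.1,0],[0,0,0.2,0],[0,0,0.3,0],[0,0,0.3,0],[0,0,0.3,0]]'; python3 -m pendant '[[0,0,0.1,0],[0,0,0.2,0],[0,0,0.3,0],[0,0,0.3,0],[0,0,0.3,0]]'
```

```text
time_s: 5.13
eef_pos: [0.5608, -0.3169, 0.1744]
eef_rot: [-0.0, -0.044, 0.999, 0.0]
wrist_force: [-0.4, -0.5, -0.3]
opening: -0.003
grasp_force: 0.0
time_s: 5.55
eef_pos: [0.561, -0.3171, 0.1718]
eef_rot: [0.0, -0.044, 0.999, -0.0]
wrist_force: [-0.4, 0.2, 2.8]
opening: 0.001
grasp_force: 0.8
```

Touched the grip's top with the TCP at z = 0.172, so the fingertips are effectively level with the TCP. I raise, open, go 20 mm below the contact height and grip.

```bash
python3 -m pendant '[[0,0,-0.5,0],[0,0,-0.5,0],[0,0,-0.5,0],[0,0,-0.5,0],[0,0,-0.5,0],[0,0,-0.5,0],[0,0,0.5,0],[0,0,1.2,0],[0,0,1.7,0],[0,0,2,0],[0,0,2,0],[0,0,2,0]]' 1
python3 -m pendant '[[0,0,0,0],[0,0,0,0],[0,0,0,0],[0,0,0,0],[0,0,0,0],[0,0,0,0],[0,0,0,0],[0,0,0,0]]' 0
```

```text
time_s: 6.55
eef_pos: [0.5607, -0.3169, 0.1511]
eef_rot: [-0.0, -0.044, 0.999, 0.0]
wrist_force: [0.5, -0.1, -0.3]
opening: 1.0
grasp_force: 0.0
time_s: 7.22
eef_pos: [0.5611, -0.3172, 0.152]
eef_rot: [0.0, -0.044, 0.999, -0.0]
wrist_force: [0.5, -0.1, 2.5]
opening: 0.21
grasp_force: 58.6
```

Lid gripped (opening 0.21, 58.6 N). Lift it clear, then carry it to above the rest.

```bash
python3 -m pendant '[[0,0,-1,0],[0,0,-3,0],[0,0,-6,0],[0,0,-9,0],[0,0,-11,0],[0,0,-11,0],[0.1,2,-11,0],[0.2,5,-11,0],[0.3,8.5,-11,0],[0.4,12.5,-11,0],[0.5,16.5,-11,0],[0.6,20.5,-11,0]]'
python3 -m pendant '[[0.2,4,0,0],[0.3,8,0,0],[0.4,12,0,0],[0.6,16,0,0],[0.8,20,0,0],[0.9,24,0,0],[1.0,27.2,0,0],[1.1,29.2,0,0],[1.1,30,0,0],[1.1,30.1,0,0],[1.1,30.1,0,0],[1.1,30.1,0,0]]'
python3 - <<'E'
from h import *
im,K,T=shot('wrist'); s,_,_=shot('side')
a=cv2.resize(np.clip(im*1.5,0,255).astype(np.uint8)[80:330,130:400],(432,400))
b=cv2.resize(np.clip(s[80:200,130:240]*1.5,0,255).astype(np.uint8),(366,400))
cv2.imwrite('pics/carry.png',np.hstack([a,b]))
E
```

```text
time_s: 8.22
eef_pos: [0.5358, -0.1115, 0.2604]
eef_rot: [-0.001, -0.043, 0.999, 0.0]
wrist_force: [1.2, 0.9, -1.2]
opening: 0.21
grasp_force: 58.7
time_s: 9.22
eef_pos: [0.4999, 0.1844, 0.2612]
eef_rot: [-0.0, -0.043, 0.999, -0.0]
wrist_force: [0.4, -0.5, -1.9]
opening: 0.206
grasp_force: 58.8
```

View pics/carry.png

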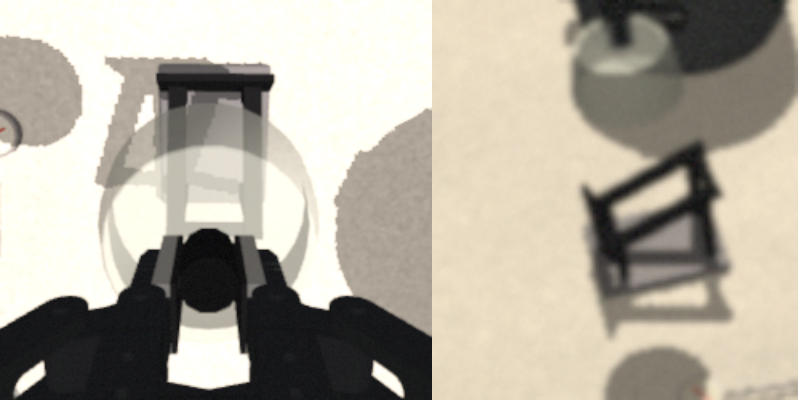

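The lid hangs level over the rest. The rail centre line is at picture column ~265 and the grip is at column 260, so I shift about 3 mm in tool y and lower to just above first contact.

```bash
python3 -m pendant '[[0,0.3,2,0],[0,0.3,4.5,0],[0,0.3,7,0],[0,0.3,9,0],[0,0.3,10.4,0],[0,0.3,11.1,0],[0,0.3,11.1,0],[0,0.3,11.1,0],[0,0.3,11.1,0]]'
python3 -m pendant '[[0,0,0.1,0],[0,0,0.2,0],[0,0,0.3,0],[0,0,0.4,0],[0,0,0.4,0],[0,0,0.4,0]]'
```

```text
time_s: 10.07
eef_pos: [0.5007, 0.1884, 0.1519]
eef_rot: [0.001, -0.043, 0.999, 0.0]
wrist_force: [0.5, -0.6, -0.8]
opening: 0.207
grasp_force: 58.8
time_s: 10.57
eef_pos: [0.4995, 0.1886, 0.1465]
eef_rot: [-0.0, -0.044, 0.999, -0.0]
wrist_force: [-0.4, 0.4, -2.0]
opening: 0.207
grasp_force: 58.8
```

```bash
python3 -m pendant '[[0,0,0.1,0],[0,0,0.2,0],[0,0,0.2,0],[0,0,0.2,0]]'; python3 -m pendant '[[0,0,0.1,0],[0,0,0.2,0],[0,0,0.2,0],[0,0,0.2,0]]'
```

```text
time_s: 10.9
eef_pos: [0.4995, 0.1885, 0.1444]
eef_rot: [-0.0, -0.044, 0.999, -0.0]
wrist_force: [-0.4, 0.2, -1.2]
opening: 0.206
grasp_force: 58.8
time_s: 11.23
eef_pos: [0.4996, 0.1886, 0.1429]
eef_rot: [0.0, -0.044, 0.999, 0.0]
wrist_force: [-2.9, 0.4, 2.8]
opening: 0.208
grasp_force: 59.2
```

First contact is at TCP z ≈ 0.144. I shift 2 mm up the slope, then follow the arc that tips the lid flat about its upper rim point.

```bash
python3 -m pendant '[[-0.1,0,-0.4,0],[-0.2,0,-0.4,0],[-0.2,0,-0.2,0],[-0.05,0,0,0],[0.1,0,0.15,0],[0.25,0,0.3,0],[0.4,0,0.45,0],[0.55,0,0.6,0],[0.7,0,0.75,0],[0.95,0,1.05,0],[0.95,0,1.05,0],[0.95,0,1.05,0]]'
```

```text
time_s: 12.23
eef_pos: [0.4898, 0.1879, 0.1332]
eef_rot: [-0.0, -0.044, 0.999, 0.0]
wrist_force: [-7.4, -0.2, 11.0]
opening: 0.206
grasp_force: 62.7
```

```bash
python3 -m pendant '[[0.2,0,0.25,0],[0.4,0,0.5,0],[0.6,0,0.75,0],[0.75,0,1.0,0],[0.8,0,1.1,0],[0.8,0,1.1,0],[0.8,0,1.1,0]]'
python3 - <<'E'
from h import *
im,K,T=shot('wrist'); s,_,_=shot('side'); np.savez('place.npz',im=im,K=K,T=T,s=s)
a=cv2.resize(np.clip(im*1.5,0,255).astype(np.uint8)[80:330,130:400],(432,400))
b=cv2.resize(np.clip(s[95:185,145:245]*1.5,0,255).astype(np.uint8),(366,330)); b=np.vstack([b,np.zeros((70,366,3),np.uint8)])
cv2.imwrite('pics/place.png',np.hstack([a,b]))
E
```

```text
time_s: 12.82
eef_pos: [0.4815, 0.1872, 0.1224]
eef_rot: [-0.001, -0.044, 0.999, -0.0]
wrist_force: [-9.2, -0.9, 15.6]
opening: 0.205
grasp_force: 66.5
```

View pics/place.png

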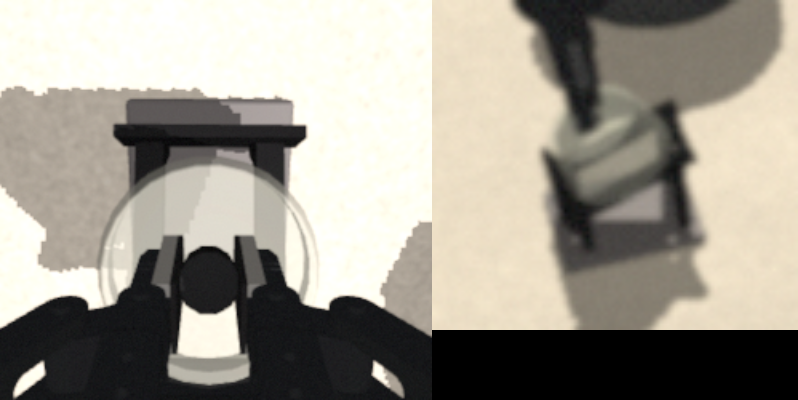

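```bash
python3 - <<'E'
from h import *
d=np.load('place.npz');K,T,im=d['K'],d['T'],d['im']
g=im.max(2).astype(int)
print('col259',list(enumerate(g[150:215,259],150))[::1])
e=np.array([.9962,.087]);n=np.r_[-np.sin(.38)*e,np.cos(.38)];ux=np.r_[np.cos(.38)*e,np.sin(.38)]
s=np.array([.504,.1875,.075])
for r in (168,170,171,172,174,180,181,182,183,184):
    c,v=ray(K,T,(259.5,r)); 
    X=c+v*(n@(s-c)/(n@v)); print(r,'slope x mm',ux@(X-s)*1e3)
E
```

```text
col259 [(150, np.int64(63)), (151, np.int64(62)), (152, np.int64(62)), (153, np.int64(63)), (154, np.int64(62)), (155, np.int64(62)), (156, np.int64(63)), (157, np.int64(52)), (158, np.int64(26)), (159, np.int64(27)), (160, np.int64(25)), (161, np.int64(23)), (162, np.int64(27)), (163, np.int64(27)), (164, np.int64(27)), (165, np.int64(24)), (166, np.int64(14)), (167, np.int64(14)), (168, np.int64(13)), (169, np.int64(13)), (170, np.int64(11)), (171, np.int64(32)), (172, np.int64(55)), (173, np.int64(62)), (174, np.int64(61)), (175, np.int64(63)), (176, np.int64(62)), (177, np.int64(64)), (178, np.int64(68)), (179, np.int64(69)), (180, np.int64(72)), (181, np.int64(71)), (182, np.int64(80)), (183, np.int64(104)), (184, np.int64(125)), (185, np.int64(135)), (186, np.int64(135)), (187, np.int64(135)), (188, np.int64(136)), (189, np.int64(136)), (190, np.int64(141)), (191, np.int64(148)), (192, np.int64(149)), (193, np.int64(148)), (194, np.int64(149)), (195, np.int64(149)), (196, np.int64(149)), (197, np.int64(148)), (198, np.int64(148)), (199, np.int64(149)), (200, np.int64(148)), (201, np.int64(148)), (202, np.int64(148)), (203, np.int64(149)), (204, np.int64(149)), (205, np.int64(149)), (206, np.int64(149)), (207, np.int64(149)), (208, np.int64(149)), (209, np.int64(150)), (210, np.int64(149)), (211, np.int64(150)), (212, np.int64(149)), (213, np.int64(149)), (214, np.int64(149))]
168 slope x mm -56.285525966186974
170 slope x mm -54.66313618382748
171 slope x mm -53.852863436028805
172 slope x mm -53.04320451904462
174 slope x mm -51.425725389547345
180 slope x mm -46.58794764282631
181 slope x mm -45.78378195286207
182 slope x mm -44.98022316840634
183 slope x mm -44.17727060266892
184 slope x mm -43.37492356989563
```

```bash
python3 - <<'E'
from h import *
d=np.load('place.npz');K,T=d['K'],d['T']
e=np.array([.9962,.087])
for tilt in(.38,.33,.28):
  n=np.r_[-np.sin(.38)*e,np.cos(.38)];ux=np.r_[np.cos(.38)*e,np.sin(.38)]
  n2=np.r_[-np.sin(tilt)*e,np.cos(tilt)];u2=np.r_[np.cos(tilt)*e,np.sin(tilt)]
  s=np.array([.504,.1875,.075])-.0015*ux
  for dl in(0,.003,.006):
    P=s+(.05+dl)*ux; b=P-.05*u2
    print(tilt,dl,[round(proj(K,T,b+r*u2+h*n2)[1],1) for r,h in((-.05,0),(-.0485,.0),(-.04,.05),(.04,.05),(-.010,.076),(.010,.076))],b+.063*n2)
E
```

```text
0.38 0 [np.float64(173.9), np.float64(175.8), np.float64(176.0), np.float64(311.7), np.float64(226.1), np.float64(266.4)] [0.4793 0.1853 0.1329]
0.38 0.003 [np.float64(177.6), np.float64(179.5), np.float64(180.8), np.float64(317.1), np.float64(232.1), np.float64(272.6)] [0.4821 0.1856 0.1341]
0.38 0.006 [np.float64(181.4), np.float64(183.2), np.float64(185.7), np.float64(322.5), np.float64(238.1), np.float64(278.8)] [0.4849 0.1858 0.1352]
0.33 0 [np.float64(173.0), np.float64(174.9), np.float64(179.1), np.float64(316.5), np.float64(234.1), np.float64(275.1)] [0.4814 0.1855 0.1364]
0.33 0.003 [np.float64(176.8), np.float64(178.7), np.float64(184.1), np.float64(321.9), np.float64(240.2), np.float64(281.4)] [0.4842 0.1858 0.1375]
0.33 0.006 [np.float64(180.6), np.float64(182.5), np.float64(189.1), np.float64(327.3), np.float64(246.4), np.float64(287.7)] [0.487  0.186  0.1386]
0.28 0 [np.float64(172.3), np.float64(174.3), np.float64(182.8), np.float64(321.2), np.float64(242.7), np.float64(284.1)] [0.4837 0.1857 0.1397]
0.28 0.003 [np.float64(176.2), np.float64(178.2), np.float64(187.9), np.float64(326.6), np.float64(249.0), np.float64(290.5)] [0.4864 0.186  0.1408]
0.28 0.006 [np.float64(180.1), np.float64(182.1), np.float64(193.1), np.float64(332.1), np.float64(255.4), np.float64(297.0)] [0.4892 0.1862 0.1419]
```

By the outlines, the lid is flat on the rails (tilt ≈ 0.38), centred across, and about 3 mm up-slope. I nudge it 2–3 mm down the slope while easing the press, then let go and rise.

```bash
python3 -m pendant '[[0.1,0,0.02,0],[0.2,0,0.04,0],[0.25,0,0.05,0],[0.25,0,0.05,0]]'
python3 -m pendant '[[0,0,0,0],[0,0,0,0],[0,0,0,0],[0,0,0,0],[0,0,0,0],[0,0,0,0]]' 1
python3 -m pendant '[[0,0,-1,0],[0,0,-3,0],[0,0,-6,0],[0,0,-10,0],[0,0,-14,0],[0,0,-14,0],[0,0,-14,0],[0,0,-14,0]]'
python3 - <<'E'
from h import *
im,K,T=shot('wrist'); s,_,_=shot('side'); t,_,_=shot('top'); print(tool());np.savez('rel.npz',im=im,K=K,T=T,s=s,t=t)
a=cv2.resize(np.clip(im*1.5,0,255).astype(np.uint8)[80:330,130:400],(432,400))
b=cv2.resize(np.clip(s[95:185,145:245]*1.5,0,255).astype(np.uint8),(366,330)); b=np.vstack([b,np.zeros((70,366,3),np.uint8)])
cv2.imwrite('pics/rel.png',np.hstack([a,b]))
E
```

```text
time_s: 13.25
eef_pos: [0.4811, 0.1871, 0.1221]
eef_rot: [0.002, -0.044, 0.999, 0.0]
wrist_force: [-1.3, 0.7, 8.5]
opening: 0.21
grasp_force: 66.0
time_s: 13.75
eef_pos: [0.4795, 0.1868, 0.1203]
eef_rot: [-0.0, -0.044, 0.999, -0.0]
wrist_force: [-0.4, -0.6, -0.5]
opening: 0.998
grasp_force: 0.0
time_s: 14.42
eef_pos: [0.4795, 0.1868, 0.2608]
eef_rot: [0.0, -0.044, 0.999, 0.0]
wrist_force: [0.1, 0.3, -0.1]
opening: 1.001
grasp_force: 0.0
[[-0.9962 -0.0872 -0.0031  0.4786]
 [-0.0872  0.9962 -0.0004  0.1867]
 [ 0.0031 -0.0001 -1.      0.259 ]
 [ 0.      0.      0.      1.    ]]
```

View pics/rel.png

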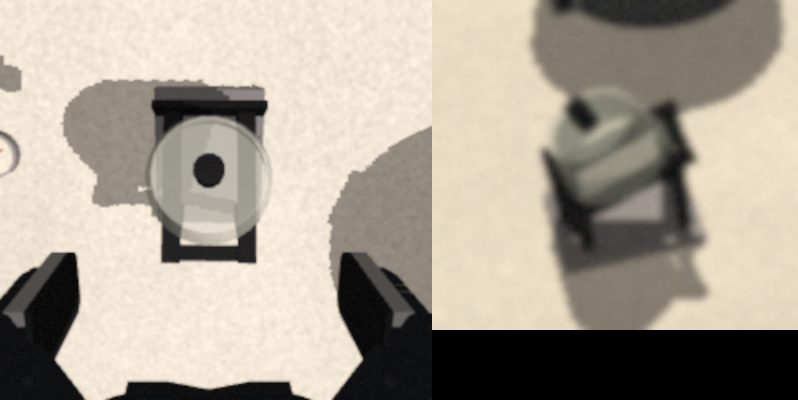

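Lid released: it lies flat on both rails with its low rim at the lip, grip at picture (208,170), centred between the rails. Back to the plunger.

```bash
python3 -m pendant '[[0.1,-4,0,0],[0.2,-8,0,0],[0.3,-12,0,0],[0.4,-16,0,0],[0.5,-20,0,0],[0.6,-24,0,0],[0.7,-28,0,0],[0.8,-32,0,0],[0.9,-36,0,0],[1,-40,0,0],[1.1,-44,0,0],[1.2,-48,0,0]]' >/dev/null
python3 -m pendant '[[0,-2,0,0],[0,-2.5,0,0],[0,-2.5,0,0],[0,-2.5,0,0],[0,-2.5,0,0],[0,-2.5,0,0]]'
python3 - <<'E'
from h import *
def red(im):
    h=cv2.cvtColor(im,cv2.COLOR_BGR2HSV); return ((h[...,0]<8)|(h[...,0]>172))&(h[...,1]>130)&(h[...,2]>40)
for n in('wrist','top','side'):
    im,K,T=shot(n); cv2.imwrite(f'pics/pl_{n}.png',im)
    for st,c in blobs(red(im),6):
        print(n,st,c,onz(K,T,c,.132), 'bottom-mid/top z.14', onz(K,T,(st[0]+st[2]/2-.5,c[1]),.14))
print(tool())
E
```

```text
time_s: 16.07
eef_pos: [0.5119, -0.3157, 0.2605]
eef_rot: [-0.0, -0.045, 0.999, 0.0]
wrist_force: [-0.6, -0.6, 0.5]
opening: 1.004
grasp_force: 0.0
wrist [247 214  24  30 534] [258.5693 228.8464] [ 0.5608 -0.3132  0.132 ] bottom-mid/top z.14 [ 0.5574 -0.3135  0.14  ]
top [331 214  11  10  80] [335.475  218.2875] [ 0.5632 -0.3144  0.132 ] bottom-mid/top z.14 [ 0.5626 -0.3144  0.14  ]
side [240 256  11  13 102] [245.5784 261.5392] [ 0.5612 -0.315   0.132 ] bottom-mid/top z.14 [ 0.5592 -0.3191  0.14  ]
[[-0.9961 -0.0885  0.0003  0.512 ]
 [-0.0885  0.9961 -0.0002 -0.3163]
 [-0.0003 -0.0003 -1.      0.2609]
 [ 0.      0.      0.      1.    ]]
```

The red knob is found at (0.561, -0.3145) in all three views. Descend over it and grip.

```bash
python3 -m pendant '[[-3,-0.2,0,0],[-5,-0.3,2,0],[-5,-0.3,5,0],[-5,-0.3,8,0],[-5,-0.3,11,0],[-5,-0.3,13.5,0],[-5,-0.3,14.6,0],[-5,-0.3,15,0],[-5,-0.3,15,0],[-5,-0.3,15,0],[-5,-0.3,15,0],[-5,-0.3,15,0]]'
python3 -m pendant '[[0,0,0,0],[0,0,0,0],[0,0,0,0],[0,0,0,0],[0,0,0,0],[0,0,0,0],[0,0,0,0],[0,0,0,0]]' 0
```

```text
time_s: 17.22
eef_pos: [0.5628, -0.3168, 0.1127]
eef_rot: [0.001, -0.044, 0.999, -0.001]
wrist_force: [-0.0, -0.2, -0.7]
opening: 0.998
grasp_force: 0.0
time_s: 17.88
eef_pos: [0.5616, -0.3129, 0.1113]
eef_rot: [-0.001, -0.044, 0.999, 0.002]
wrist_force: [-4.2, 11.1, 10.9]
opening: 0.275
grasp_force: 58.2
```

Gripped, with some side load (11 N). I recentre by 3 mm and pull up in small stages.

```bash
python3 -m pendant '[[0.05,0.15,0,0],[0.1,0.35,0,0],[0.1,0.35,0,0],[0.1,0.35,0,0],[0.1,0.35,0,0]]'
python3 -m pendant '[[0,0,-0.2,0],[0,0,-0.4,0],[0,0,-0.6,0],[0,0,-0.8,0],[0,0,-1,0],[0,0,-1.2,0],[0,0,-1.2,0],[0,0,-1.2,0],[0,0,-1.2,0]]'
```

```text
time_s: 18.3
eef_pos: [0.5614, -0.3127, 0.1114]
eef_rot: [0.001, -0.044, 0.999, -0.0]
wrist_force: [4.1, 2.2, 5.2]
opening: 0.278
grasp_force: 58.9
time_s: 19.05
eef_pos: [0.5611, -0.3126, 0.121]
eef_rot: [0.001, -0.043, 0.999, 0.0]
wrist_force: [9.4, -2.1, -7.9]
opening: 0.277
grasp_force: 59.1
```

```bash
python3 -m pendant '[[-0.1,0,-0.2,0],[-0.2,0,-0.4,0],[-0.2,0,-0.6,0],[-0.2,0,-0.8,0],[-0.2,0,-1,0],[-0.2,0,-1,0],[-0.2,0,-1,0]]'
python3 -m pendant '[[0,0,-0.1,0],[0,0,-0.2,0],[0,0,-0.2,0],[0,0,-0.2,0]]'
python3 -m pendant '[[0,0,-0.1,0],[0,0,-0.2,0],[0,0,-0.2,0],[0,0,-0.2,0]]'
```

```text
time_s: 19.63
eef_pos: [0.5613, -0.3125, 0.1307]
eef_rot: [-0.001, -0.043, 0.999, 0.0]
wrist_force: [3.4, -4.4, -10.7]
opening: 0.268
grasp_force: 59.2
time_s: 19.97
eef_pos: [0.5614, -0.3124, 0.133]
eef_rot: [-0.001, -0.043, 0.999, 0.0]
wrist_force: [1.9, -4.8, -9.9]
opening: 0.272
grasp_force: 59.2
time_s: 20.3
eef_pos: [0.5613, -0.3124, 0.1338]
eef_rot: [-0.001, -0.043, 0.999, 0.001]
wrist_force: [4.3, -7.6, -17.9]
opening: 0.274
grasp_force: 60.0
```

Travel is 22.4 mm and the force jumped to 18 N with no slip, so it is at the stop. I'll hold for a moment, check it is steady, then hand in.

```bash
python3 -m pendant '[[0,0,-0.05,0],[0,0,-0.05,0],[0,0,-0.05,0],[0,0,-0.05,0],[0,0,-0.05,0],[0,0,-0.05,0],[0,0,-0.05,0],[0,0,-0.05,0]]'
python3 - <<'E'
from h import *
def red(im):
    h=cv2.cvtColor(im,cv2.COLOR_BGR2HSV); return ((h[...,0]<8)|(h[...,0]>172))&(h[...,1]>130)&(h[...,2]>40)
for n in('wrist','side'):
    im,K,T=shot(n)
    for st,c in blobs(red(im),6): print(n,st,c)
    for z in(.125,.147,.14,.162): print(z,proj(K,T,[.561,-.3135,z]))
E
```

```text
time_s: 20.97
eef_pos: [0.5612, -0.3124, 0.1338]
eef_rot: [-0.001, -0.043, 0.999, 0.001]
wrist_force: [5.9, -7.6, -20.6]
opening: 0.269
grasp_force: 59.9
wrist [ 236  223   49   63 2458] [259.5488 255.8495]
0.125 [258.8814 232.6874]
0.147 [258.8053 249.3697]
0.14 [258.8317 243.5679]
0.162 [258.7396 263.7664]
0.125 [245.4204 262.4394]
0.147 [245.1658 257.862 ]
0.14 [245.2478 259.3362]
0.162 [244.9869 254.6453]
```

```bash
python3 -c "
from bench import workorder; print(workorder.hand_in())"
```

```text
the job is handed in; nothing more can be done
None
```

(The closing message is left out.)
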